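# Rock-test a bowed tablet back cover with a straightedge

### The arm

A 6-joint arm with a two-finger parallel gripper is mounted at the origin on the work surface. World frame = base frame: x ahead of the robot, y to its left, z up, the work surface at z = 0. Lengths are in m, angles in degrees, forces in N, time in s.
With the tool pointing down it reaches from about 0.375 to 0.925 m from the base axis. Payload 5.7 kg.
Tool frame: the origin (TCP) lies midway between the tips of the shut fingers; the grasp point (between the pads) lies 19 mm behind it; z points along the fingers, y is the line along which they close (so a half turn about z gives the same grasp; the last joint's range is limited). The gripper opens to 85 mm and grips with 20 to 120 N. Pads are 22 mm wide; open, the fingers measure 114 mm over their backs; the gripper's body (76 mm by 85 mm) begins 54 mm behind the grasp point. The pads swing forward as they close: fully open they stand 13 mm farther back than shut.
Start: joints at [63.764, 20.558, 86.54, -0, 72.909, -6.595], TCP at [0.202, 0.565, 0.231] pointing down, gripper open.
Joint ranges: [-170.27, 170.27], [-57.76, 135], [12.27, 136.19], [-55.21, 235.2], [11.17, 155.16], [-170.74, 170.74]. Speed limits (degrees/s): [136.94, 136.94, 180, 180, 180, 180].

### API

Orientations are given as [roll, pitch, yaw] about the fixed x, y, z axes, in that order (R = Rz(yaw) Ry(pitch) Rx(roll)).
In Python, from station import bot gives the robot as it stands. The module is installed in compiled form; this text tells all that it offers.
- The arm moves only by the shell command python3 -m creep 'ROWS' [FORCE]. ROWS is JSON, one flat list of numbers, 7 for each row, row after row: the closure, from -1 (fully open) to 1 (shut), then the shift along the tool's x, y, z as a fraction of full scale, then the turn, a rotation vector about the tool's x, y, z as a fraction of full scale. A call has 1 to 10 rows; each row shifts and turns the commanded pose from where the row before left it, along the tool's axes as they then stand; what a row does not reach is not made up. Full scale, the value 1, is 0.03 m for a shift and 45 degrees for a turn. A row lasts 1/12 s, in which the tool goes at most 41.7 mm and 7.16 degrees, less where a joint would pass 70% of its speed; a pose out of reach is approached as far as the arm can. A call with a number of a shift or a turn outside -1 to 1 is refused whole. A call with a gripper value outside its range is refused whole. The fingers move at their own pace and stop on an object; FORCE is the grip in N (left out, the last holds). Time passes only in rows, so rows that do not move let the fingers close. It gives the time, the measured TCP pose, the force, the opening and the grip force at its end, in the units of the state.
- bot.observe(): the state, without advancing time (a new reading comes with each control period).
- bot.capture(name): name is "side" or "top"; returns a dict with "color" (480x640x3 uint8, red, green, blue), "fx", "fy", "cx", "cy" (pixels), "camera_from_world" (4x4, takes a point from world to camera coordinates). Camera axes: x right, y down, z forward; pixel columns grow to the right and rows downward; lengths in m; the calibration is good to about 2 mm. A picture is of the moment at which its call begins. There is no depth.
- bot.hand_in(): hands the job in; it is judged then, once.
The state is a dict: "time": time; "joints": joint angles; "joint_vel": joint speeds; "tau": joint torques, N m; "position": TCP position; "tool_rot": TCP orientation; "wrist_force": force on the tool from outside, world axes, zero at the start; "ft_torque": the same for the moment, N m; "opening": opening from 0.0 (shut) to 1.0 (fully open); "gripper_force": force on a finger pad.
Only numpy, scipy, OpenCV 4.12 (cv2) and the standard library are available. Lean on these libraries where they do the work, as an engineer would, in place of code of your own. Each camera call takes 0.05 s, during which the arm holds its last target. There are 200 camera calls.

### The job

Check the large aluminium tablet back cover for bow: lay the steel straightedge along the middle of its face, lengthwise and centred, and let go. Then press the straightedge down near its left end (the robot's left) until it rocks onto the cover, let it up, and do the same near its right end. Leave the straightedge lying there, centred along the cover.

Things in the scene. Friction and masses are not known exactly. Their poses are not given: they have to be found in the camera images.
- edge_mid (a point): Centre, half-way up, of the loose straightedge: a plain steel bar with shallow grooved sides, 240 mm long (y axis), 26 wide (x), 30 tall (z up), about 0.4 kg, at first lying on its 26 mm base on the bench. Either way round will do; the shorter 90 mm bar is not it. Centred on the cover it stands level; about 3 N near one end rocks it 3 degrees onto the slope; let go, it rocks back.
- cover_mid (a point): Middle of the top face, 28 mm above the bench, of the tablet back cover: bare aluminium, 220 mm long (y axis, roughly left-right; +y is the robot's left), 140 wide (x), z up, a camera opening in one corner, fixed in a black nest plate 150 x 236 mm. It is bowed: the middle 70 mm of its length is level, then the face slopes down to each end, 4 mm lower.
- cover_left (a point): Middle of the cover's left edge on the top face: 110 mm from cover_mid along its +y, 24 mm above the bench.
- cover_right (a point): Middle of the cover's right edge on the top face: 110 mm from cover_mid along its -y, 24 mm above the bench.
Things that resemble listed ones, but are neither listed nor needed, are in the scene too. Of the things shaped like the part that bears edge_mid, the bare steel one is meant.

How it is judged (in metres and radians):
On the way, in this order (a step that is already met when the one before it is completed fails the run):
1. the straightedge lies lengthwise along the middle of the cover, let go and at rest (x of edge_mid in the frame of cover_mid between -0.025 and 0.025 m and y of edge_mid in the frame of cover_mid between -0.02 and 0.02 m and z of edge_mid in the frame of cover_mid between 0.011 and 0.018 m and angle between the y axis of edge_mid and the y axis of cover_mid, either way round below 0.2 rad and linear speed of straightedge below 0.02 m/s and contact force between the fingers and straightedge below 0.1 N), for 0.2 s.
2. pressed near its left end, the straightedge rocks down onto the left of the cover (contact force between the fingers and straightedge above 1 N and horizontal distance between the grasp point and cover_left below 0.05 m and z of cover_left in the frame of edge_mid above -0.017 m), for 0.1 s.
3. pressed near its right end, the straightedge rocks down onto the right of the cover (contact force between the fingers and straightedge above 1 N and horizontal distance between the grasp point and cover_right below 0.05 m and z of cover_right in the frame of edge_mid above -0.017 m), for 0.1 s.
At the end, for the whole second after the job is handed in: After both ends were pressed, left first, within 50 mm of the cover's edge, the straightedge lies at rest on the cover's face, its centre within 20 mm of the cover's middle lengthwise and 25 mm sideways, along the cover's length within 11 degrees (x of edge_mid in the frame of cover_mid between -0.025 and 0.025 m and y of edge_mid in the frame of cover_mid between -0.02 and 0.02 m and z of edge_mid in the frame of cover_mid between 0.011 and 0.018 m and angle between the y axis of edge_mid and the y axis of cover_mid, either way round below 0.2 rad and linear speed of straightedge below 0.02 m/s); the robot touches nothing.
It also fails if it takes over 53 s, if anything falls off the work surface, if the arm or the gripper's body presses on something with over 40 N, if the wrist force passes 120 N, or if a joint passes its speed limit or range.

## Working session

There is one attempt and no reset: what is moved stays moved. The work goes in short steps, Python scripts to look and compute and a shell command to move; the robot and the scene stay as the last step left them, time stands still between calls to the robot, and variables do not carry over. Pictures are saved under pics/ and viewed, at most 10 in all, crops included, and the job is handed in when it is done.

```bash
mkdir -p pics; python3 - <<'E'
from station import bot
import cv2,json,numpy as np
print(bot.observe())
for n in("top","side"):
    c=bot.capture(n); cv2.imwrite(f"pics/{n}0.png",c["color"][:,:,::-1])
    print(n,c["fx"],c["cx"],c["cy"],np.round(np.linalg.inv(c["camera_from_world"]),3).tolist())
E
```

```text
{'time': 0.0, 'joints': array([ 6.37638010e+01,  2.05986912e+01,  8.65996811e+01, -2.27521060e-03,
        7.29094458e+01, -6.59491280e+00]), 'joint_vel': array([ 0.03636582,  0.01753644, -0.09501378,  0.04013796, -0.00538795,
       -0.04267397]), 'tau': array([ 2.29454490e-03, -5.27640510e+01, -2.78618968e+01,  1.10991671e-04,
        1.32041666e-02,  1.45586472e-05]), 'position': array([0.20139124, 0.56445387, 0.23044114]), 'tool_rot': array([-1.79892646e+02, -1.02237034e-02,  1.60359375e+02]), 'wrist_force': array([ 0.16401479,  0.6220841 , -0.29115785]), 'ft_torque': array([-0.02020922, -0.02835604,  0.00094027]), 'gripper_force': 0.0, 'opening': 1.0007645911838665}
top 535.5121270886256 328.768455732405 234.15001966989135 [[0.002, -0.998, 0.067, 0.364], [-1.0, -0.002, -0.001, -0.141], [0.001, -0.067, -0.998, 1.342], [0.0, 0.0, 0.0, 1.0]]
side 448.86250385716903 316.4313429938384 245.35429799085028 [[0.762, -0.412, 0.5, -0.045], [-0.647, -0.488, 0.585, -0.714], [0.003, -0.769, -0.639, 0.719], [0.0, 0.0, 0.0, 1.0]]
```

View pics/top0.png

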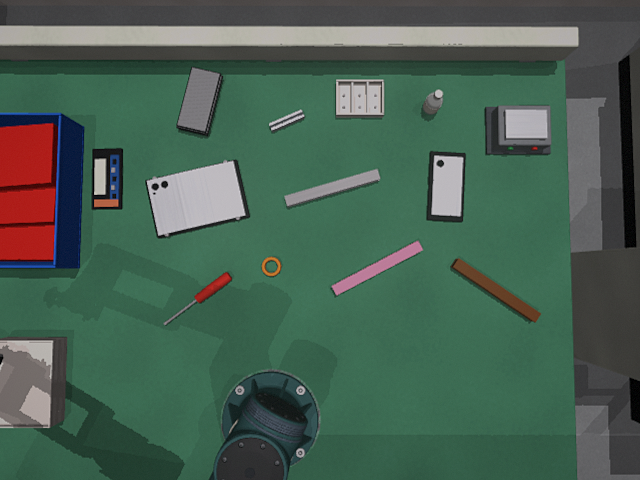

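View pics/side0.png

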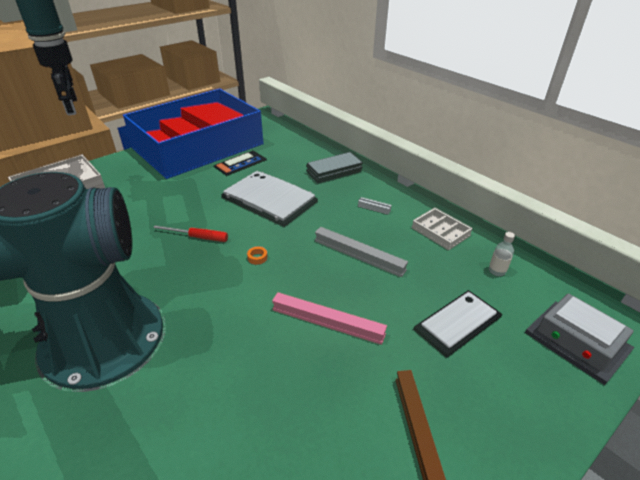

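The top view shows the bare steel bar running from about (285,201) to (380,176), and the large cover with corners near (147,182), (238,161), (248,216) and (158,237). The pink, brown and short bars and the small cover are decoys. Next I measure the bar and cover by mask.

```bash
cat > h.py <<'E'
import cv2,numpy as np
from station import bot
def ray(c,uv,z):
    T=np.linalg.inv(c["camera_from_world"])
    d=T[:3,:3]@np.array([(uv[0]-c["cx"])/c["fx"],(uv[1]-c["cy"])/c["fy"],1]); o=T[:3,3]
    return (o+d*(z-o[2])/d[2])[:2]
def rect(c,box,z,lo,smax=45):
    x0,y0,x1,y1=box
    hsv=cv2.cvtColor(c["color"],cv2.COLOR_RGB2HSV)[y0:y1,x0:x1]
    m=((hsv[...,1]<smax)&(hsv[...,2]>lo)).astype(np.uint8)
    cs,_=cv2.findContours(m,cv2.RETR_EXTERNAL,cv2.CHAIN_APPROX_NONE)
    k=max(cs,key=cv2.contourArea).reshape(-1,2)+[x0,y0]
    P=np.array([ray(c,p,z) for p in k])
    (ctr,size,a)=cv2.minAreaRect((P*1000).astype(np.float32))
    b=cv2.boxPoints((ctr,size,a)); e=[b[1]-b[0],b[2]-b[1]]; e=max(e,key=np.linalg.norm)
    yaw=np.degrees(np.arctan2(e[1],e[0]))-90   # heading of long axis rel. to +y
    yaw=(yaw+90)%180-90
    return np.round(ctr,1),np.round(size,1),round(yaw,2)
E
python3 - <<'E'
from h import *
c=bot.capture("top")
for lo in(100,120,140,160): print(lo,"bar",rect(c,(270,155,395,220),.03,lo))
for lo in(100,140,170): print(lo,"cover",rect(c,(135,145,260,245),.026,lo))
s=bot.capture("side")
for lo in(90,110,130): print("side bar",lo,rect(s,(305,220,415,280),.03,lo)) 
print(s["color"][240,350],s["color"][247,350],c["color"][188,333],c["color"][193,333],c["color"][200,200])
E
```

```text
100 bar (array([ 569.6, -150. ]), array([ 29.8, 240.7]), np.float32(15.92))
120 bar (array([ 569.9, -149.7]), array([ 29. , 239.8]), np.float32(15.85))
140 bar (array([ 569.3, -149.8]), array([ 24.5, 238.2]), np.float32(16.56))
160 bar (array([ 589.6, -184.5]), array([ 4.6, 67.4]), np.float32(17.39))
100 cover (array([543. , 187.3]), array([151.7, 220.9]), np.float32(13.21))
140 cover (array([542.7, 187.5]), array([148.9, 219.4]), np.float32(13.38))
170 cover (array([543.1, 187.9]), array([139.5, 218.3]), np.float32(13.46))
side bar 90 (array([ 570.2, -156.7]), array([ 50. , 251.1]), np.float32(11.89))
side bar 110 (array([ 571.5, -150.9]), array([ 27.4, 239.3]), np.float32(16.44))
side bar 130 (array([ 572., -150.]), array([ 26. , 237.9]), np.float32(16.41))
[159 160 163] [82 87 86] [156 152 156] [63 65 64] [187 185 190]
```

Sizes agree with the task: bar 240x26 mm at (0.570, -0.150), yaw 16.3°; cover 220x140 mm at (0.543, 0.1875), yaw 13.4°. Now I turn the tool +54° about its z to yaw 106.3°, then move above the bar.

```bash
python3 -m creep '[-1,0,0,0,0,0,0.15, -1,0,0,0,0,0,0.15, -1,0,0,0,0,0,0.15, -1,0,0,0,0,0,0.15, -1,0,0,0,0,0,0.15, -1,0,0,0,0,0,0.15, -1,0,0,0,0,0,0.15, -1,0,0,0,0,0,0.15, -1,0,0,0,0,0,0, -1,0,0,0,0,0,0]' 60
python3 -m creep '[-1,-0.88,0.17,0,0,0,0, -1,-0.88,0.17,0,0,0,0, -1,-0.88,0.17,0,0,0,0, -1,-0.88,0.17,0,0,0,0, -1,-0.88,0.17,0,0,0,0, -1,-0.88,0.17,0,0,0,0, -1,-0.88,0.17,0,0,0,0, -1,-0.88,0.17,0,0,0,0, -1,-0.88,0.17,0,0,0,0, -1,-0.88,0.17,0,0,0,0]'
```

```text
time: 1.03
position: [0.2016, 0.5649, 0.2311]
tool_rot: [-180.0, 0.0, 106.6]
wrist_force: [0.1, -0.1, -0.5]
opening: 0.999
gripper_force: 0.0
time: 1.87
position: [0.3253, 0.3249, 0.2314]
tool_rot: [180.0, 0.0, 106.6]
wrist_force: [0.5, -0.3, -0.1]
opening: 1.002
gripper_force: 0.0
```

```bash
python3 -m creep '[-1,-0.88,0.17,0,0,0,0, -1,-0.88,0.17,0,0,0,0, -1,-0.88,0.17,0,0,0,0, -1,-0.88,0.17,0,0,0,0, -1,-0.88,0.17,0,0,0,0, -1,-0.88,0.17,0,0,0,0, -1,-0.88,0.17,0,0,0,0, -1,-0.88,0.17,0,0,0,0, -1,-0.88,0.17,0,0,0,0, -1,-0.88,0.17,0,0,0,0]'
python3 -m creep '[-1,-0.88,0.17,0.4,0,0,0, -1,-0.88,0.17,0.4,0,0,0, -1,-0.88,0.17,0.4,0,0,0, -1,-0.88,0.17,0.4,0,0,0, -1,-0.88,0.17,0.4,0,0,0, -1,-0.88,0.17,0.4,0,0,0, -1,-0.88,0.17,0.4,0,0,0, -1,-0.88,0.17,0.4,0,0,0, -1,-0.88,0.17,0.4,0,0,0, -1,0,0,0,0,0,0]'
```

```text
time: 2.7
position: [0.4487, 0.0859, 0.2314]
tool_rot: [180.0, 0.0, 106.6]
wrist_force: [0.4, 0.5, -0.0]
opening: 0.999
gripper_force: 0.0
time: 3.53
position: [0.5612, -0.1321, 0.1214]
tool_rot: [180.0, 0.1, 106.4]
wrist_force: [1.2, -0.3, 0.2]
opening: 0.999
gripper_force: 0.0
```

```bash
python3 -m creep '[-1,-0.65,0.12,0,0,0,0, -1,0,0,0.75,0,0,0, -1,0,0,0.75,0,0,0, -1,0,0,0.75,0,0,0, -1,0,0,0.75,0,0,0, -1,0,0,0.5,0,0,0, -1,0,0,0.4,0,0,0, -1,0,0,0,0,0,0, -1,0,0,0,0,0,0]'
python3 - <<'E'
from h import *
c=bot.capture("side"); cv2.imwrite("pics/side1.png",cv2.resize(c["color"][180:300,290:450,::-1],None,fx=4,fy=4))
E
```

```text
time: 4.28
position: [0.5679, -0.1453, 0.0062]
tool_rot: [-180.0, -0.0, 106.4]
wrist_force: [0.2, -0.2, 1.4]
opening: 0.999
gripper_force: 0.0
```

View pics/side1.png

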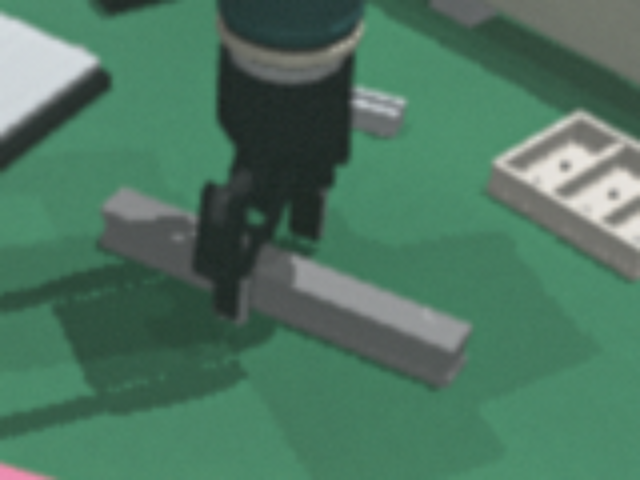

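The fingers straddle the bar near its middle, with the bar running between crop pixels (110,215) and (460,350). I shift 5 mm along it, then close.

```bash
python3 -m creep '[-1,-0.17,0.02,0.08,0,0,0, -1,0,0,0,0,0,0, 1,0,0,0,0,0,0, 1,0,0,0,0,0,0, 1,0,0,0,0,0,0, 1,0,0,0,0,0,0, 1,0,0,0,0,0,0, 1,0,0,0,0,0,0, 1,0,0,0,0,0,0, 1,0,0,0,0,0,0]' 60
python3 -m creep '[1,0,0,0,0,0,0, 1,0,0,0,0,0,0, 1,0,0,0,0,0,0, 1,0,0,0,0,0,0, 1,0,0,0,0,0,0]'
```

```text
time: 5.17
position: [0.5705, -0.1504, 0.0042]
tool_rot: [180.0, 0.0, 106.4]
wrist_force: [-0.8, 0.6, 4.4]
opening: 0.294
gripper_force: 61.4
time: 5.58
position: [0.5705, -0.1503, 0.0042]
tool_rot: [180.0, 0.0, 106.4]
wrist_force: [0.3, 0.8, 5.5]
opening: 0.296
gripper_force: 61.5
```

```bash
python3 -m creep '[1,0,0,-0.2,0,0,0, 1,0,0,-0.6,0,0,0, 1,0,0,-0.8,0,0,0, 1,0,0,-0.8,0,0,0, 1,0,0,-0.6,0,0,0, 1,0,0,-0.3,0,0,0, 1,0.3,0.06,0,0,0,0, 1,0.6,0.125,0,0,0,0, 1,0.6,0.125,0,0,0,0, 1,0.6,0.125,0,0,0,0]'
python3 -m creep '[1,0.6,0.125,0,0,0,0, 1,0.6,0.125,0,0,0,0, 1,0.6,0.125,0,0,0,0, 1,0.6,0.125,0,0,0,0, 1,0.6,0.125,0,0,0,0, 1,0.6,0.125,0,0,0,0, 1,0.6,0.125,0,0,0,0, 1,0.6,0.125,0,0,0,0, 1,0.6,0.125,0,0,0,0, 1,0.6,0.125,0,0,0,0]'
python3 -m creep '[1,0.6,0.125,0,0,0,0, 1,0.6,0.125,0,0,0,0, 1,0.6,0.125,0,0,0,0, 1,0.6,0.125,0,0,0,0, 1,0.6,0.125,0,0,0,0, 1,0.3,0.1,0,0,0,0.067, 1,0,0,0,0,0,0, 1,0,0,0,0,0,0, 1,0,0,0,0,0,0]'
python3 - <<'E'
from h import *
for n in("side","top"):
    c=bot.capture(n); cv2.imwrite(f"pics/{n}2.png",cv2.resize(c["color"][140:260,200:360,::-1] if n=="side" else c["color"][120:260,110:290,::-1],None,fx=4,fy=4))
E
```

```text
time: 6.42
position: [0.5631, -0.0847, 0.1012]
tool_rot: [-179.8, -0.1, 106.3]
wrist_force: [0.2, -0.1, -4.1]
opening: 0.293
gripper_force: 60.4
time: 7.25
position: [0.5481, 0.0984, 0.101]
tool_rot: [-179.8, -0.1, 106.4]
wrist_force: [0.8, 0.1, -3.3]
opening: 0.291
gripper_force: 60.4
time: 8.0
position: [0.5421, 0.1976, 0.1018]
tool_rot: [-179.9, 0.0, 103.4]
wrist_force: [-0.5, 0.5, -3.1]
opening: 0.295
gripper_force: 60.4
```

View pics/side2.png

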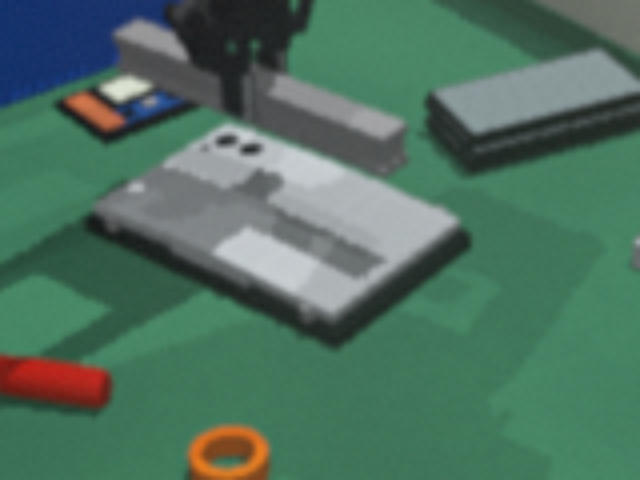

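The bar hangs level over the cover. I correct by 10 mm along x and lower it.

```bash
python3 -m creep '[1,-0.33,-0.045,0,0,0,0, 1,0,0,0.4,0,0,0, 1,0,0,0.6,0,0,0, 1,0,0,0.4,0,0,0, 1,0,0,0.3,0,0,0, 1,0,0,0.2,0,0,0, 1,0,0,0.1,0,0,0, 1,0,0,0.1,0,0,0, 1,0,0,0,0,0,0, 1,0,0,0,0,0,0]'
python3 -m creep '[1,0,0,0.05,0,0,0, 1,0,0,0.05,0,0,0, 1,0,0,0,0,0,0]'
```

```text
time: 8.93
position: [0.5446, 0.1883, 0.0402]
tool_rot: [180.0, 0.0, 103.3]
wrist_force: [-0.7, 0.2, -3.8]
opening: 0.296
gripper_force: 60.4
time: 9.18
position: [0.5442, 0.1883, 0.0369]
tool_rot: [180.0, 0.0, 103.4]
wrist_force: [-0.4, 0.3, -4.0]
opening: 0.295
gripper_force: 60.4
```

Still hanging free at z 0.037; contact should come at about 0.032.

```bash
python3 -m creep '[1,0,0,0.05,0,0,0, 1,0,0,0.05,0,0,0, 1,0,0,0,0,0,0]'
python3 -m creep '[1,0,0,0.04,0,0,0, 1,0,0,0,0,0,0, 1,0,0,0,0,0,0]'
```

```text
time: 9.43
position: [0.544, 0.1883, 0.0336]
tool_rot: [-180.0, 0.0, 103.4]
wrist_force: [-0.3, -0.6, -3.2]
opening: 0.295
gripper_force: 60.4
time: 9.68
position: [0.5441, 0.1882, 0.0326]
tool_rot: [-180.0, 0.0, 103.3]
wrist_force: [-0.8, 0.4, -3.3]
opening: 0.295
gripper_force: 60.4
```

```bash
python3 -m creep '[1,0,0,0.03,0,0,0, 1,0,0,0,0,0,0, 1,0,0,0,0,0,0]'
python3 -m creep '[1,0,0,0.03,0,0,0, 1,0,0,0,0,0,0, 1,0,0,0,0,0,0]'
```

```text
time: 9.93
position: [0.5443, 0.1883, 0.0322]
tool_rot: [180.0, 0.0, 103.3]
wrist_force: [-1.0, -0.0, 3.1]
opening: 0.29
gripper_force: 61.1
time: 10.18
position: [0.5443, 0.1883, 0.0322]
tool_rot: [180.0, 0.0, 103.3]
wrist_force: [-4.2, -0.9, 12.6]
opening: 0.291
gripper_force: 62.5
```

Contact at 0.0322, as predicted. Ease off, release, wait, then rise.

```bash
python3 -m creep '[1,0,0,-0.03,0,0,0, -0.2,0,0,0,0,0,0, -0.6,0,0,0,0,0,0, -1,0,0,0,0,0,0, -1,0,0,0,0,0,0, -1,0,0,0,0,0,0, -1,0,0,0,0,0,0, -1,0,0,0,0,0,0, -1,0,0,0,0,0,0, -1,0,0,0,0,0,0]'
python3 -m creep '[-1,0,0,-0.3,0,0,0, -1,0,0,-0.5,0,0,0, -1,0,0,-0.8,0,0,0, -1,0,0,-0.8,0,0,0, -1,0,0,-0.8,0,0,0, 1,0,0,-0.8,0,0,0, 1,0,0,0,0,0,0, 1,0,0,0,0,0,0, 1,0,0,0,0,0,0, 1,0,0,0,0,0,0]' 40
python3 - <<'E'
from h import *
c=bot.capture("side"); cv2.imwrite("pics/side3.png",cv2.resize(c["color"][140:260,200:360,::-1],None,fx=4,fy=4))
c=bot.capture("top"); cv2.imwrite("pics/top3.png",cv2.resize(c["color"][130:250,120:280,::-1],None,fx=4,fy=4))
E
```

```text
time: 11.02
position: [0.5442, 0.1882, 0.0318]
tool_rot: [-180.0, 0.0, 103.3]
wrist_force: [0.2, -0.4, -1.7]
opening: 0.999
gripper_force: 0.0
time: 11.85
position: [0.5431, 0.188, 0.1508]
tool_rot: [-179.9, 0.0, 103.3]
wrist_force: [-0.1, -0.2, -0.7]
opening: 0.302
gripper_force: 0.0
```

View pics/side3.png

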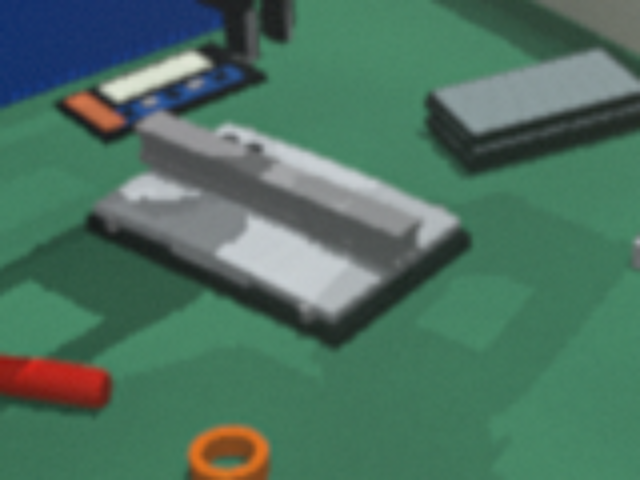

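View pics/top3.png

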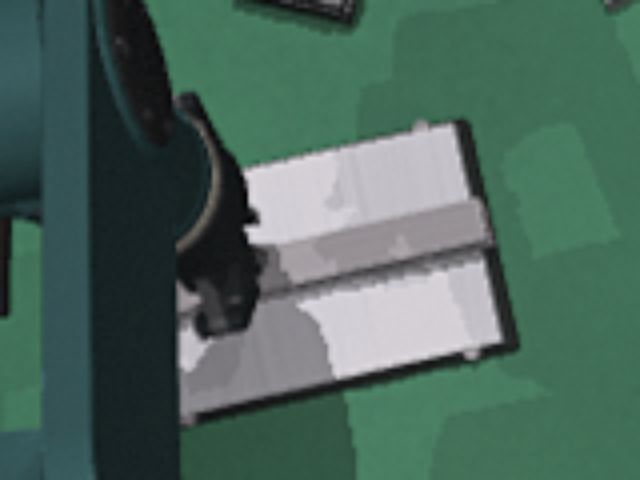

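The bar lies level and centred along the cover, and the right end at crop pixel (490,225) matches the cover's edge. The fingers are clear. Now I shut the gripper and move 95 mm to the left (+tool x).

```bash
python3 -m creep '[1,0.3,0,0,0,0,0, 1,0.6,0,0,0,0,0, 1,0.6,0,0,0,0,0, 1,0.6,0,0,0,0,0, 1,0.6,0,0,0,0,0, 1,0.47,0,0,0,0,0, 1,0,0,0.4,0,0,0, 1,0,0,0.7,0,0,0, 1,0,0,0.7,0,0,0, 1,0,0,0,0,0,0]'
python3 -m creep '[1,0,0,0.5,0,0,0, 1,0,0,0.4,0,0,0, 1,0,0,0.1,0,0,0, 1,0,0,0,0,0,0, 1,0,0,0,0,0,0, 1,0,0,0,0,0,0]'
```

```text
time: 12.78
position: [0.519, 0.2802, 0.0938]
tool_rot: [-179.6, 0.1, 103.4]
wrist_force: [-0.3, -1.6, -0.7]
opening: -0.001
gripper_force: 0.0
time: 13.28
position: [0.5228, 0.281, 0.0686]
tool_rot: [179.9, -0.0, 103.3]
wrist_force: [0.4, -0.3, -0.2]
opening: 0.002
gripper_force: 0.0
```

```bash
python3 -m creep '[1,0,0,0.15,0,0,0, 1,0,0,0.12,0,0,0, 1,0,0,0,0,0,0, 1,0,0,0,0,0,0]'
python3 -m creep '[1,0,0,0.05,0,0,0, 1,0,0,0.03,0,0,0, 1,0,0,0,0,0,0]'
python3 -m creep '[1,0,0,0.03,0,0,0, 1,0,0,0.03,0,0,0, 1,0,0,0,0,0,0]'
```

```text
time: 13.62
position: [0.522, 0.2807, 0.0595]
tool_rot: [-180.0, 0.0, 103.3]
wrist_force: [0.4, 0.9, -0.8]
opening: 0.002
gripper_force: 0.0
time: 13.87
position: [0.5224, 0.2811, 0.0574]
tool_rot: [180.0, -0.0, 103.3]
wrist_force: [-0.2, 1.4, 1.9]
opening: -0.004
gripper_force: 1.4
time: 14.12
position: [0.5224, 0.2814, 0.0557]
tool_rot: [180.0, -0.0, 103.3]
wrist_force: [-1.1, 2.5, 4.9]
opening: -0.0
gripper_force: 2.2
```

Rocking has begun at about the predicted force. A little further.

```bash
python3 -m creep '[1,0,0,0.03,0,0,0, 1,0,0,0.03,0,0,0, 1,0,0,0,0,0,0, 1,0,0,0,0,0,0]'
python3 -m creep '[1,0,0,0.03,0,0,0, 1,0,0,0,0,0,0, 1,0,0,0,0,0,0]'
```

```text
time: 14.45
position: [0.5225, 0.2815, 0.055]
tool_rot: [179.9, -0.0, 103.3]
wrist_force: [-3.5, 3.5, 14.4]
opening: 0.001
gripper_force: 6.9
time: 14.7
position: [0.5225, 0.2815, 0.0549]
tool_rot: [179.9, -0.0, 103.3]
wrist_force: [-5.3, 3.3, 20.1]
opening: -0.001
gripper_force: 10.5
```

The press bottomed out 3 mm down with 20 N, so the bar is on the slope. I lift gently, then go 190 mm to the right and check that the bar rocked back.

```bash
python3 -m creep '[1,0,0,-0.05,0,0,0, 1,0,0,-0.05,0,0,0, 1,0,0,-0.05,0,0,0, 1,0,0,-0.05,0,0,0, 1,0,0,-0.1,0,0,0, 1,0,0,-0.4,0,0,0, 1,0,0,-0.6,0,0,0, 1,-0.3,0,-0.4,0,0,0, 1,-0.6,0,0,0,0,0, 1,-0.6,0,0,0,0,0]'
python3 -m creep '[1,-0.6,0,0,0,0,0, 1,-0.6,0,0,0,0,0, 1,-0.6,0,0,0,0,0, 1,-0.6,0,0,0,0,0, 1,-0.6,0,0,0,0,0, 1,-0.6,0,0,0,0,0, 1,-0.6,0,0,0,0,0, 1,-0.6,0,0,0,0,0, 1,-0.6,0,0,0,0,0, 1,0,0,0,0,0,0]'
python3 - <<'E'
from h import *
c=bot.capture("side"); cv2.imwrite("pics/side4.png",cv2.resize(c["color"][140:260,200:360,::-1],None,fx=4,fy=4))
E
```

```text
time: 15.53
position: [0.5337, 0.2367, 0.1056]
tool_rot: [179.8, 0.0, 103.4]
wrist_force: [0.3, 0.1, -0.6]
opening: -0.001
gripper_force: 0.0
time: 16.37
position: [0.5712, 0.0759, 0.1046]
tool_rot: [179.9, 0.1, 103.2]
wrist_force: [0.9, -0.2, 0.6]
opening: 0.001
gripper_force: 0.0
```

View pics/side4.png

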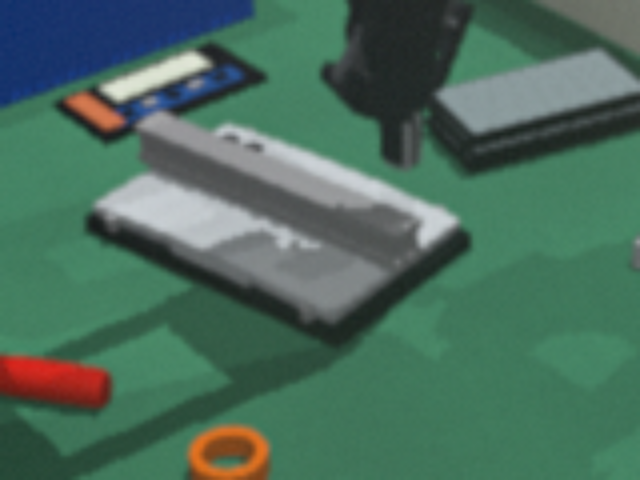

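The bar has rocked back, with its ends unchanged at (150,130) and (415,230). I step back 20 mm and press the right end.

```bash
python3 -m creep '[1,0.66,0,0,0,0,0, 1,0,0,0.5,0,0,0, 1,0,0,0.5,0,0,0, 1,0,0,0.3,0,0,0, 1,0,0,0.1,0,0,0, 1,0,0,0.1,0,0,0, 1,0,0,0,0,0,0, 1,0,0,0,0,0,0]'
python3 -m creep '[1,0,0,0.03,0,0,0, 1,0,0,0.03,0,0,0, 1,0,0,0,0,0,0]'
python3 -m creep '[1,0,0,0.03,0,0,0, 1,0,0,0.03,0,0,0, 1,0,0,0,0,0,0]'
```

```text
time: 17.08
position: [0.5658, 0.0987, 0.0592]
tool_rot: [180.0, 0.0, 103.3]
wrist_force: [-0.1, -0.9, -0.1]
opening: 0.002
gripper_force: 0.0
time: 17.33
position: [0.5661, 0.0984, 0.0576]
tool_rot: [179.9, 0.0, 103.3]
wrist_force: [-0.4, -1.7, 3.2]
opening: 0.002
gripper_force: 1.5
time: 17.58
position: [0.5663, 0.098, 0.0557]
tool_rot: [179.9, 0.1, 103.4]
wrist_force: [1.1, -4.6, 4.9]
opening: 0.004
gripper_force: 2.8
```

```bash
python3 -m creep '[1,0,0,0.03,0,0,0, 1,0,0,0.03,0,0,0, 1,0,0,0,0,0,0, 1,0,0,0,0,0,0]'
python3 -m creep '[1,0,0,0.03,0,0,0, 1,0,0,0,0,0,0, 1,0,0,0,0,0,0]'
```

```text
time: 17.92
position: [0.5665, 0.0978, 0.0552]
tool_rot: [179.9, 0.1, 103.4]
wrist_force: [-3.0, -6.3, 17.2]
opening: -0.004
gripper_force: 8.6
time: 18.17
position: [0.5666, 0.0978, 0.0551]
tool_rot: [179.9, 0.1, 103.4]
wrist_force: [-4.4, -5.6, 24.4]
opening: -0.002
gripper_force: 12.4
```

The press bottomed out here too. I lift gently, move well clear to the right, and check the final pose.

```bash
python3 -m creep '[1,0,0,-0.05,0,0,0, 1,0,0,-0.05,0,0,0, 1,0,0,-0.05,0,0,0, 1,0,0,-0.05,0,0,0, 1,0,0,-0.1,0,0,0, 1,0,0,-0.4,0,0,0, 1,0,0,-0.8,0,0,0, 1,0,0,-0.8,0,0,0, 1,-0.6,0,-0.6,0,0,0, 1,-0.6,0,0,0,0,0]'
python3 -m creep '[1,-0.8,0,0,0,0,0, 1,-0.8,0,0,0,0,0, 1,-0.8,0,0,0,0,0, 1,-0.8,0,0,0,0,0, 1,-0.8,0,0,0,0,0, 1,-0.8,0,0,0,0,0, 1,-0.8,0,0,0,0,0, 1,-0.8,0,0,0,0,0, 1,0,0,0,0,0,0, 1,0,0,0,0,0,0]'
python3 - <<'E'
from h import *
a=bot.capture("side"); b=bot.capture("top")
cv2.imwrite("pics/fin.png",np.vstack([cv2.resize(a["color"][150:240,210:330,::-1],None,fx=3,fy=3),cv2.resize(b["color"][150:245,140:260,::-1],None,fx=3,fy=3)]))
print(rect(b,(135,145,260,245),.026,100))
E
```

```text
time: 19.0
position: [0.5756, 0.0643, 0.1429]
tool_rot: [179.7, 0.0, 103.5]
wrist_force: [1.0, -0.3, 0.3]
opening: 0.002
gripper_force: 0.0
time: 19.83
position: [0.6177, -0.124, 0.1388]
tool_rot: [-179.9, -0.1, 103.2]
wrist_force: [-0.6, 0.2, -0.4]
opening: 0.004
gripper_force: 0.0
(array([540.8, 197.4]), array([151.3, 242.2]), np.float32(13.21))
```

View pics/fin.png

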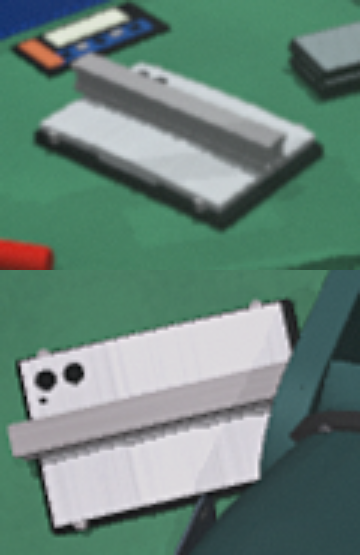

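The final view shows the bar level and centred on the cover. Its left end at top pixel (144,207) projects to (0.514, 0.303) against an expected (0.515, 0.305), and the arm is clear.

```bash
python3 -c "
from station import bot
print(bot.hand_in())"
```

```text
the job is handed in; nothing more can be done
None
```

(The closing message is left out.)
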